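# Hold the rice press open for filling

### The arm

A 7-joint arm with a two-finger parallel gripper is mounted at the origin on the work surface. World frame = base frame: x ahead of the robot, y to its left, z up, the work surface at z = 0. Lengths are in m, angles in degrees, forces in N, time in s.
With the tool pointing down it reaches from about 0.425 to 0.95 m from the base axis. Payload 4.7 kg.
Tool frame: the origin (TCP) lies on the centre line of the jaws, within the pads' length; the fingertips stand 14 mm ahead of it and the grasp point (between the pads) lies 5 mm behind it; x points along the fingers, z is the direction in which the jaws open and shut, and the axes are right-handed (so a half turn about x gives the same grasp; the last joint's range is limited). The gripper opens to 87 mm and grips with 3 to 60 N. Pads are 19 mm wide; open, the fingers measure 117 mm over their backs; the gripper's body (75 mm by 190 mm) begins 51 mm behind the grasp point.
Start: joints at [-75.567, 26.849, -2.785, 87.806, 1.381, 65.374, -4.715], TCP at [0.187, 0.649, 0.237] pointing down, gripper open.
Joint ranges: [-148.3, 148.3], [-19.14, 114.17], [-79.39, 73.82], [5.75, 140.21], [-59.74, 239.74], [12.07, 113.84], [-152.46, 152.46]. Speed limits (degrees/s): [147.25, 147.25, 180, 180, 180, 180, 180].

### API

Orientations are given as [roll, pitch, yaw] about the fixed x, y, z axes, in that order (R = Rz(yaw) Ry(pitch) Rx(roll)).
In Python, from workcell import ctrl gives the robot as it stands. The module is installed in compiled form; this text tells all that it offers.
- The arm moves only by the tool servo_tool, never from a script. Its argument "deltas" is one flat list of numbers, 6 for each row, row after row: the shift along the tool's x, y, z in mm, then the turn, a rotation vector about the tool's x, y, z in rad. In form: [tx, ty, tz, ax, ay, az, tx, ty, tz, ax, ay, az, ...]. A call has 1 to 10 rows; each row shifts and turns the pose as measured when the row begins, along the tool's axes as they then stand; what a row does not reach is not made up. A row lasts 1/8 s, in which the tool goes at most 62.5 mm and 10.7 degrees, less where a joint would pass 70% of its speed; a pose out of reach is approached as far as the arm can. A call is refused whole if a number of a shift passes 62.5 or a number of a turn 0.188, either way. A call with a gripper value outside its range is refused whole. "hand" is the finger opening in mm, from 0 to 87, set as the call begins (left out, the last holds). The fingers move at their own pace and stop on an object; "force" is the grip in N (left out, the last holds). Time passes only in rows, so rows that do not move let the fingers close. It gives the time, the measured TCP pose, the force and the opening at its end, in the units of the state.
- ctrl.get_state(): the state, without advancing time (a new reading comes with each control period).
- ctrl.get_image(name): name is "side" or "top"; returns the picture (420x560x3 uint8, red, green, blue); there is no depth.
- ctrl.get_calibration(name): a dict with "fx", "fy", "cx", "cy" (pixels), "origin" and "orientation" of the camera in the world. Camera axes: x right, y down, z forward; pixel columns grow to the right and rows downward; lengths in m; the calibration is good to about 2 mm. A picture is of the moment at which its call begins. get_calibration takes no time and is no camera call.
- ctrl.close_job(): hands the job in, once; it reports no verdict.
The state is a dict: "clock": time; "q": joint angles; "joint_vel": joint speeds; "tau": joint torques, N m; "eef_pos": TCP position; "tcp_rot": TCP orientation; "wrist_force": force on the tool from outside, world axes, zero at the start; "ft_torque": the same for the moment, N m; "opening": finger opening in m.
Only numpy, scipy, OpenCV 4.12 (cv2) and the standard library are available. Lean on these libraries where they do the work, as an engineer would, in place of code of your own. Each camera call takes 0.05 s, during which the arm holds its last target. There are 200 camera calls.

### The job

Draw the rice press out from under the dish rack, sliding it along the bamboo board with its lid shut, until the whole press is clear in front of the rack. Then raise its sprung lid to about 60 degrees and finish still holding it there so the mould can be filled, with the press standing flat on the board; do not let the lid snap shut on the way, and leave everything else where it stands.

Things in the scene. Friction and masses are not known exactly. Their poses are not given: they have to be found in the camera images.
- rack: Fixed two-level stainless wire dish rack over the board, 500 mm long (its x), 232 deep (its y). Origin: centre of its footprint, worktop height. Front: its own +y. Lower tier: front rail's outer face at y = +120 mm, underside at height 174, rim to 202. Upper tier: y -116 to +50 mm, at 315, rim to 343; things on it reach 455. 10 mm posts at x = +-250 mm.
- board: Fixed bamboo board 480 mm (its x) by 500 mm (its y), 18 mm thick, flat on the worktop with its axes along the rack's and its rear edge under the rack's rear; it runs 260 mm out in front of the rack's lower tier. Origin: centre of its underside.
- press: Loose white plastic rice press, about 0.76 kg with lid, on the board; its rear is under the rack's lower tier, its front end sticks out of the rack's front. Open-topped mould box 90 mm (its x) by 170 mm (its y), 50 mm high, on rubber feet. Origin: centre of its underside (18 mm above the worktop). Front: its own +y. A flat lid hinged at the rear covers it; 65 mm high when shut.
- press_hinge (a point): Middle of the lid's hinge axis, at the rear of the press: 88 mm behind the press's origin (its y = -88 mm) and 56 mm above its underside. The hinge axis runs along the press's x. The rear of the press reaches 7 mm behind it.
- lid_grip (a point): Middle of the lid's thumb grip, a tab 36 mm wide (press's x), 12 mm thick, reaching 38 mm beyond the lid's front edge, free below and beside it. 193 mm from the hinge axis, at the axis's height when shut (74 mm above the worktop). Rides on the lid; its axes are the press's when the lid is shut.
- press_lid (a joint): Lid angle in rad: 0 shut, grows as the lid's front rises, stop at 1.75; 60 degrees is 1.047. A torsion spring plus the lid's 0.14 kg push it shut from every angle with 0.15 to 0.25 N m (about 1 N at the thumb grip). It swings freely; nothing latches it.
- tub: Round lidded cypress tub, 164 mm across, 114 mm high, on the board under the rack beside the press (either side). Bystander. Origin: centre of its underside.
- caddy: Round steel tea caddy, 89 mm across, 123 mm high, on the board under the rack on the other side of the press. Bystander. Origin: centre of its underside.
- paddle: Wooden rice paddle, 192 mm long (its y, blade at +y), blade 62 mm wide, 8 mm thick, lying on the board in front of the rack, to one side of the press's way. Bystander. Origin: underside, near its middle.
- bento: Grey plastic bento case, 182 x 104 x 52 mm, on the rack's upper tier. Bystander. Origin: centre of its underside.
- plates: Stack of four white ceramic plates, 176 mm across, 38 mm high, on the rack's lower tier. Bystander. Origin: centre of its underside.
- bowl: Glazed bowl, 116 mm across, 55 mm high, on the worktop to the left of the board. Bystander. Origin: centre of its underside.
- cup: White tea cup without handle, 70 mm across, 75 mm high, on the worktop to the left of the board. Bystander. Origin: centre of its underside.

How it is judged:
By the outcome, as a careful person would: the job done as asked, in the order asked, and still so for the second after the job is handed in, while the arm keeps its last pose, push and grip.
It also fails if it takes over 48 s, if anything falls off the work surface, if the arm or the gripper's body presses on something with over 40 N, if the wrist force passes 120 N, or if a joint passes its speed limit or range.

## Working session

There is one attempt and no reset: what is moved stays moved. The work goes in short steps, Python scripts to look and compute and a tool call to move; the robot and the scene stay as the last step left them, time stands still between calls to the robot, and variables do not carry over. Pictures are saved under pics/ and viewed, on a budget of 10 in all, crops included, one or two more only if the job needs it, and the job is handed in when it is done.

Besides the shell and the picture viewer there is one more tool, called after "Call:" by a JSON object that holds its "method" and its "body", one argument or row to a line. servo_tool: Moves the arm, as the interface text tells. Its arguments: {"type":"object","properties":{"deltas":{"type":"array","items":{"type":"number"}},"hand":{"type":"number"},"force":{"type":"number"}},"required":["deltas"]}

```bash
mkdir -p pics
python3 - <<'E'
from workcell import ctrl
import cv2
print(ctrl.get_state())
for n in("top","side"):
    print(n,ctrl.get_calibration(n)); cv2.imwrite(f"pics/{n}0.png",ctrl.get_image(n)[:,:,::-1])
E
```

```text
{'clock': 0.0, 'q': array([-75.56661711,  26.89791268,  -2.78384879,  87.87459709,
         1.38132075,  65.37343118,  -4.71594068]), 'joint_vel': array([-0.02150733,  0.07859498,  0.02472205, -0.1072429 , -0.03344487,
        0.01740213, -0.02511995]), 'tau': array([ 8.03146540e-04, -5.07977414e+01, -8.09146604e-02, -2.36149353e+01,
       -6.15722523e-02,  3.79925582e-02,  1.89656262e-04]), 'eef_pos': array([0.18690258, 0.6480117 , 0.23548578]), 'tcp_rot': array([-177.57775195,   89.8876313 , -103.66584338]), 'wrist_force': array([ 0.27252885,  0.13281142, -0.02247643]), 'ft_torque': array([-0.01514599, -0.01112189, -0.02466922]), 'opening': 0.08664178842186826}
top {'fx': 438.07265117980666, 'fy': 438.07265117980666, 'cx': 288.5090733031623, 'cy': 211.1906632743, 'origin': array([ 0.43262973, -0.10468521,  1.58231961]), 'orientation': array([-176.97269185,    0.55100033,  -91.04645608])}
side {'fx': 541.8157524846882, 'fy': 541.8157524846882, 'cx': 286.0498888551425, 'cy': 220.5149826803681, 'origin': array([-0.00357495,  1.20477255,  1.33498621]), 'orientation': array([-129.61171567,    0.19762419, -157.7381976 ])}
```

View pics/top0.png

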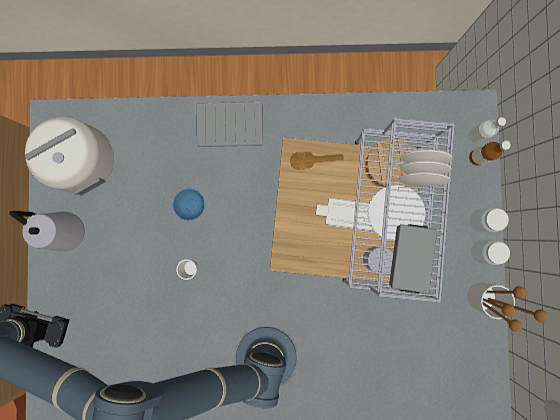

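View pics/side0.png

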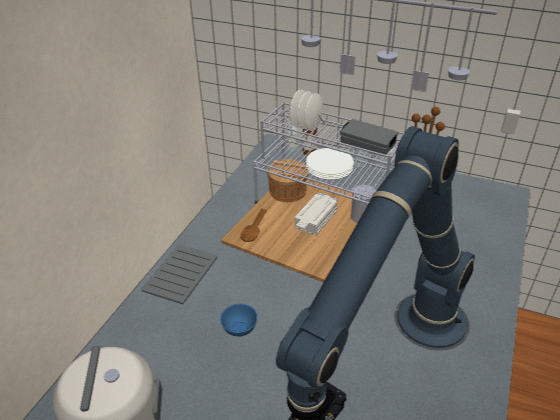

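The top view shows the rack at right, with its front facing image-left (world +y). The press tab is near (321,210) and its lid spans about 328–370. The paddle is at (315,159), the tub behind it and the caddy at (378,258). The side view agrees. Next I'll measure by casting rays.

```bash
cat > h.py <<'E'
import numpy as np, cv2
from scipy.spatial.transform import Rotation as R
from workcell import ctrl
def ray(n,uv,z):
    c=ctrl.get_calibration(n); uv=np.atleast_2d(uv).astype(float)
    d=np.c_[(uv[:,0]-c['cx'])/c['fx'],(uv[:,1]-c['cy'])/c['fy'],np.ones(len(uv))]
    d=R.from_euler('xyz',c['orientation'],degrees=True).apply(d)
    o=np.array(c['origin']); return o+d*((z-o[2])/d[:,2])[:,None]
def proj(n,P):
    c=ctrl.get_calibration(n)
    p=R.from_euler('xyz',c['orientation'],degrees=True).inv().apply(np.atleast_2d(P)-c['origin'])
    return np.c_[c['fx']*p[:,0]/p[:,2]+c['cx'],c['fy']*p[:,1]/p[:,2]+c['cy']]
def grab(n,f):
    im=ctrl.get_image(n)[:,:,::-1].copy(); cv2.imwrite(f"pics/{f}.png",im); return im
E
python3 - <<'E'
from h import *
im=cv2.imread("pics/top0.png"); hsv=cv2.cvtColor(im,cv2.COLOR_BGR2HSV)
# board front
b=((hsv[...,0]>8)&(hsv[...,0]<25)&(hsv[...,1]>70)).astype(np.uint8); b[:110]=0;b[300:]=0;b[:,:265]=0;b[:,345:]=0
pts=np.array([(np.nonzero(b[r])[0][0],r) for r in range(150,262) if b[r].any()])
l=cv2.fitLine(pts.astype(np.float32),cv2.DIST_HUBER,0,.01,.01).ravel()
e=[(l[2]+l[0]/l[1]*(r-l[3]),r) for r in(140,265)]
P=ray('top',e,.018); d=P[1]-P[0]; print("front edge",P[:, :2],"dir",np.degrees(np.arctan2(d[1],d[0])))
w=((hsv[...,1]<45)&(hsv[...,2]>165)).astype(np.uint8); w[:190]=0;w[240:]=0;w[:,:305]=0;w[:,372:]=0
for c in range(312,372,2): 
    r=np.nonzero(w[:,c])[0]
    if len(r): 
        Q=ray('top',[(c,r[0]-.5),(c,r[-1]+.5)],.083 if c>328 else .08); print(c,r[0],r[-1],len(r),Q[:,:2].round(4).tolist())
A=cv2.resize(im[125:300,260:460],None,fx=4,fy=4,interpolation=2)
S=cv2.imread("pics/side0.png"); S=cv2.resize(S[150:280,215:400],(740,520),interpolation=2)
A=cv2.resize(A,(400,350)); 
cv2.imwrite("pics/c1.png",cv2.resize(im[180:270,275:395],None,fx=6,fy=6,interpolation=2)); cv2.imwrite("pics/c2.png",S)
E
```

```text
front edge [[ 0.77314326 -0.07556604]
 [ 0.32532995 -0.02375781]] dir 173.4007000228217
316 210 214 5 [[0.5164, -0.1862], [0.4992, -0.1858]]
318 205 214 10 [[0.5334, -0.1934], [0.4991, -0.1926]]
320 205 214 10 [[0.5333, -0.2003], [0.4989, -0.1995]]
322 205 215 11 [[0.5332, -0.2071], [0.4954, -0.2063]]
324 205 215 11 [[0.5331, -0.214], [0.4953, -0.2131]]
326 206 223 16 [[0.5295, -0.2208], [0.4677, -0.2194]]
328 202 223 22 [[0.5431, -0.2279], [0.4676, -0.2262]]
330 198 224 27 [[0.5565, -0.2349], [0.464, -0.2327]]
332 198 224 27 [[0.5564, -0.2417], [0.4638, -0.2395]]
334 199 224 26 [[0.5528, -0.2485], [0.4637, -0.2464]]
336 199 226 28 [[0.5527, -0.2553], [0.4567, -0.253]]
338 199 226 28 [[0.5526, -0.2622], [0.4566, -0.2599]]
340 200 225 26 [[0.549, -0.269], [0.4599, -0.2668]]
342 200 226 27 [[0.5489, -0.2758], [0.4564, -0.2735]]
344 200 227 28 [[0.5487, -0.2827], [0.4528, -0.2803]]
346 200 227 28 [[0.5486, -0.2895], [0.4527, -0.2871]]
348 201 226 26 [[0.545, -0.2963], [0.456, -0.294]]
350 201 227 27 [[0.5449, -0.3031], [0.4524, -0.3007]]
352 201 227 27 [[0.5448, -0.3099], [0.4523, -0.3076]]
354 201 239 22 [[0.5446, -0.3168], [0.4113, -0.3133]]
356 199 237 21 [[0.5514, -0.3238], [0.418, -0.3203]]
358 191 237 36 [[0.5788, -0.3314], [0.4179, -0.3271]]
360 192 231 30 [[0.5752, -0.3382], [0.4382, -0.3345]]
362 192 238 30 [[0.5751, -0.345], [0.4142, -0.3406]]
364 192 238 30 [[0.5749, -0.3518], [0.4141, -0.3474]]
366 192 238 31 [[0.5748, -0.3587], [0.414, -0.3543]]
368 199 238 26 [[0.5506, -0.3649], [0.4138, -0.3611]]
370 193 238 31 [[0.5711, -0.3723], [0.4137, -0.3679]]
```

View pics/c1.png

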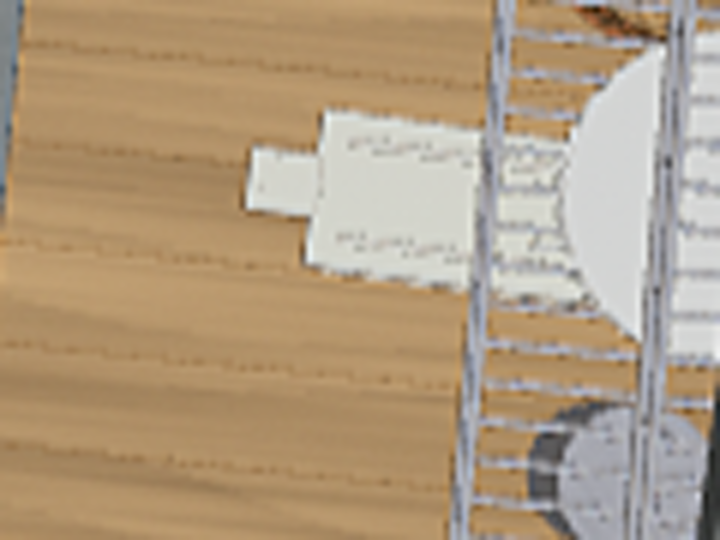

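View pics/c2.png

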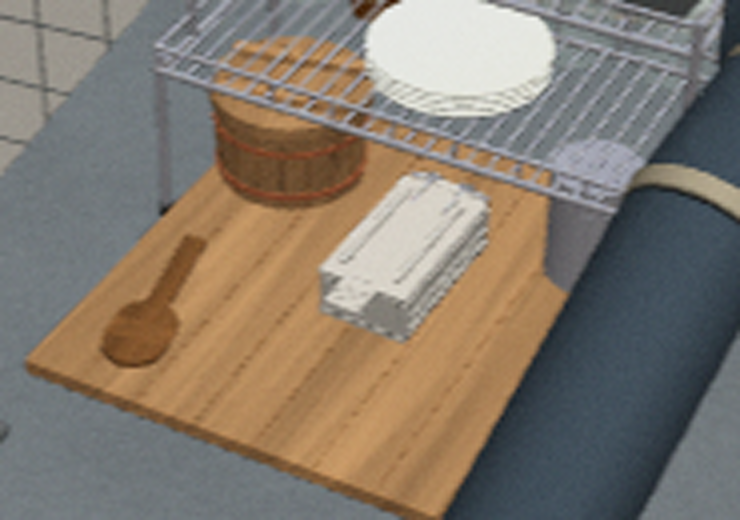

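The tab's front corners are at (316.7,204.5) and (316.2,215). The lid's front corners are at (328.8,198) and (325.8,223.8). The lid is straight and runs about 8° below image-right.

Run:
```python
from h import *
c=lambda x,y:(275+(x-2.5)/6,180+(y-2.5)/6)
tab=ray('top',[c(250,147),c(247,210)],.080); lid=ray('top',[c(323,108),c(305,263),c(480,130),c(585,305)],.083)
print("tab",tab[:,:2].round(4),np.linalg.norm(tab[1]-tab[0])); print("lid",lid[:,:2].round(4),"w",np.linalg.norm(lid[1]-lid[0]))
a=lambda d:np.degrees(np.arctan2(d[1],d[0]))
print("angles",a(lid[0]-lid[2]),a(lid[1]-lid[3]),"lid front",a(lid[0]-lid[1])+90-0)
rail=ray('top',[c(503,0),c(460,500)],.202); print("rail",rail[:,:2].round(4),a(rail[0]-rail[1])+90)
y=np.radians((a(lid[0]-lid[2])+a(lid[1]-lid[3]))/2); f=np.array([np.cos(y),np.sin(y)])
g1=tab[:,:2].mean(0)-f*.019; g2=lid[:2,:2].mean(0)+f*.019
print("grip",g1,g2,"fwd",f,"hinge",(g1+g2)/2-.193*f,"rear",(g1+g2)/2-.2*f)
# cross-check side view
print(proj('side',np.r_[(g1+g2)/2,.08]))
rd=R.from_euler('xyz',ctrl.get_state()['tcp_rot'],degrees=True).as_matrix(); print(rd.round(3))
for t,n in(((0.05),'a'),):pass
```

```text
tab [[ 0.535  -0.1874]
 [ 0.4989 -0.1849]] 0.03615090980987885
lid [[ 0.5563 -0.2294]
 [ 0.4679 -0.2171]
 [ 0.542  -0.3187]
 [ 0.4411 -0.3757]] w 0.08924242338223395
angles 80.89545098528941 80.39796207807642 lid front 82.08258902361518
rail [[ 0.6018 -0.3156]
 [ 0.34   -0.2862]] 83.59202697219864
grip [ 0.51387111 -0.20492054] [ 0.51523042 -0.20454599] fwd [0.16252167 0.98670497] hinge [ 0.48318408 -0.39516732] rear [ 0.48204643 -0.40207426]
[[302.33580361 223.23794385]]
[[-0.    -0.961  0.277]
 [-0.002  0.277  0.961]
 [-1.    -0.    -0.002]]
```

The sizes match: tab 36.2 mm, lid 89 mm, and the side-view projection lands on the tab. I'll plan the approach with the tool tilted 30° (pointing down and back) and the jaws along the press's x.

```bash
cat >> h.py <<'E'
F=np.array([.1625,.9867,0]); Z=np.array([0,0,1.]); X=np.array([.9867,-.1625,0])
def rot(a):  # tilt a deg: tool x points down and back; tool z = press x
    a=np.radians(a); x=-np.sin(a)*F-np.cos(a)*Z
    return R.from_matrix(np.c_[x,np.cross(X,x),X])
def plan(way,n):
    """even rows from the measured pose to the (pos, Rotation) way, tool-frame"""
    s=ctrl.get_state(); p=s['eef_pos']; r=R.from_euler('xyz',s['tcp_rot'],degrees=True)
    rv=(r.inv()*way[1]).as_rotvec(); dp=(way[0]-p)/n
    out=[]
    for i in range(n):
        ri=r*R.from_rotvec(rv*i/n); out.append(np.r_[ri.inv().apply(dp)*1000,rv/n])
    out=np.array(out); print("max",abs(out[:,:3]).max().round(1),abs(out[:,3:]).max().round(3))
    print([ [float(round(v,0)) for v in o[:3]]+[float(round(v,3)) for v in o[3:]] for o in out])
def rep():
    s=ctrl.get_state(); r=R.from_euler('xyz',s['tcp_rot'],degrees=True).as_matrix()
    print(round(s['clock'],2),"tcp",s['eef_pos'].round(4),"grasp",(s['eef_pos']-.005*r[:,0]).round(4),"tilt",np.degrees(np.arctan2(-r[:,0]@F,-r[2,0])).round(1),"tz",r[:,2].round(3),"F",s['wrist_force'].round(1),"open",round(s['opening'],4),"q",s['q'].round(0))
E
python3 - <<'E'
from h import *
plan((np.array([.5,.3,.26]),rot(10)),10)
E
```

```text
max 46.9 0.145
[[-2.0, -40.0, -25.0, 0.145, 0.013, -0.014], [-2.0, -43.0, -19.0, 0.145, 0.013, -0.014], [-1.0, -45.0, -12.0, 0.145, 0.013, -0.014], [0.0, -47.0, -6.0, 0.145, 0.013, -0.014], [1.0, -47.0, 1.0, 0.145, 0.013, -0.014], [1.0, -46.0, 8.0, 0.145, 0.013, -0.014], [2.0, -45.0, 14.0, 0.145, 0.013, -0.014], [2.0, -42.0, 21.0, 0.145, 0.013, -0.014], [3.0, -39.0, 27.0, 0.145, 0.013, -0.014], [3.0, -34.0, 32.0, 0.145, 0.013, -0.014]]
```

Call:
{"method": "servo_tool", "body": {
  "deltas": [-2,-40,-25,0.145,0.013,-0.014,-2,-43,-19,0.145,0.013,-0.014,-1,-45,-12,0.145,0.013,-0.014,0,-47,-6,0.145,0.013,-0.014,1,-47,1,0.145,0.013,-0.014,1,-46,8,0.145,0.013,-0.014,2,-45,14,0.145,0.013,-0.014,2,-42,21,0.145,0.013,-0.014,3,-39,27,0.145,0.013,-0.014,3,-34,32,0.145,0.013,-0.014],
  "hand": 87
}}

```text
clock: 1.35
eef_pos: [0.498, 0.2842, 0.2565]
tcp_rot: [-91.7, 79.3, -103.2]
wrist_force: [-0.2, -0.1, -1.0]
opening: 0.0872
```

Run:
```python
from h import *
rep()
r=rot(30); gp=np.array([.5153,-.1998,.074]); x=r.as_matrix()[:,0]
plan((gp+.005*x-.13*x,r),10)
```

```text
1.35 tcp [0.498  0.2842 0.2565] grasp [0.4982 0.2851 0.2614] tilt 10.7 tz [ 0.98  -0.201 -0.005] F [-0.2 -0.1 -1. ] open 0.0872 q [-56.  21.  24.  97.  -1.  71. -43.]
max 38.7 0.034
[[15.0, -39.0, 11.0, -0.003, -0.002, -0.034], [16.0, -38.0, 11.0, -0.003, -0.002, -0.034], [17.0, -38.0, 11.0, -0.003, -0.002, -0.034], [19.0, -37.0, 11.0, -0.003, -0.002, -0.034], [20.0, -37.0, 11.0, -0.003, -0.002, -0.034], [21.0, -36.0, 10.0, -0.003, -0.002, -0.034], [22.0, -35.0, 10.0, -0.003, -0.002, -0.034], [24.0, -34.0, 10.0, -0.003, -0.002, -0.034], [25.0, -34.0, 10.0, -0.003, -0.002, -0.034], [26.0, -33.0, 10.0, -0.003, -0.002, -0.034]]
```

Call:
{"method": "servo_tool", "body": {
  "deltas": [15,-39,11,-0.003,-0.002,-0.034,16,-38,11,-0.003,-0.002,-0.034,17,-38,11,-0.003,-0.002,-0.034,19,-37,11,-0.003,-0.002,-0.034,20,-37,11,-0.003,-0.002,-0.034,21,-36,10,-0.003,-0.002,-0.034,22,-35,10,-0.003,-0.002,-0.034,24,-34,10,-0.003,-0.002,-0.034,25,-34,10,-0.003,-0.002,-0.034,26,-33,10,-0.003,-0.002,-0.034,0,0,0,0,0,0]
}}

```text
invalid input
```

Call:
{"method": "servo_tool", "body": {
  "deltas": [15,-39,11,-0.003,-0.002,-0.034,16,-38,11,-0.003,-0.002,-0.034,17,-38,11,-0.003,-0.002,-0.034,19,-37,11,-0.003,-0.002,-0.034,20,-37,11,-0.003,-0.002,-0.034,21,-36,10,-0.003,-0.002,-0.034,22,-35,10,-0.003,-0.002,-0.034,24,-34,10,-0.003,-0.002,-0.034,25,-34,10,-0.003,-0.002,-0.034,26,-33,10,-0.003,-0.002,-0.034]
}}

```text
clock: 2.6
eef_pos: [0.5247, -0.1535, 0.1816]
tcp_rot: [-89.9, 59.2, -99.5]
wrist_force: [0.0, -0.3, -0.4]
opening: 0.087
```

Run:
```python
from h import *
rep()
r=rot(30); gp=np.array([.5153,-.1998,.074]); x=r.as_matrix()[:,0]
plan((gp+.005*x-.06*x,r),4)
```

```text
2.6 tcp [ 0.5247 -0.1535  0.1816] grasp [ 0.5251 -0.1509  0.1858] tilt 30.8 tz [ 0.986 -0.167  0.001] F [ 0.  -0.3 -0.4] open 0.087 q [-33.  25.  37. 112.  20.  53. -20.]
max 15.4 0.004
[[15.0, 3.0, -0.0, -0.001, -0.0, 0.004], [15.0, 3.0, -0.0, -0.001, -0.0, 0.004], [15.0, 3.0, -0.0, -0.001, -0.0, 0.004], [15.0, 3.0, -0.0, -0.001, -0.0, 0.004]]
```

My 11-row call was refused, and only the valid one ran. The pose is as planned, so I'll descend to a near standoff and check.

Call:
{"method": "servo_tool", "body": {
  "deltas": [15,3,0,0,0,0.004,15,3,0,0,0,0.004,15,3,0,0,0,0.004,15,3,0,0,0,0.004,8,0,0,0,0,0,8,0,0,0,0,0,0,0,0,0,0,0]
}}

```text
clock: 3.48
eef_pos: [0.5182, -0.1844, 0.1052]
tcp_rot: [-90.2, 60.0, -99.9]
wrist_force: [0.6, -0.4, 1.0]
opening: 0.0867
```

Run:
```python
from h import *
rep()
r=rot(30); gp=np.array([.5153,-.1998,.074]); x=r.as_matrix()[:,0]
plan((gp+.005*x,r),5)
t=grab('top','t1'); s=grab('side','s1')
a=cv2.resize(t[170:260,270:370],(400,360),interpolation=2); b=cv2.resize(s[160:260,250:350],(400,360),interpolation=2)
cv2.imwrite('pics/v5.png',np.hstack([a,b]))
```

```text
3.48 tcp [ 0.5182 -0.1844  0.1052] grasp [ 0.5186 -0.182   0.1096] tilt 30.0 tz [ 0.985 -0.17  -0.001] F [ 0.6 -0.4  1. ] open 0.0867 q [-27.  31.  36. 116.  18.  42. -19.]
max 8.0 0.001
[[8.0, 0.0, -0.0, -0.001, -0.001, -0.0], [8.0, 0.0, -0.0, -0.001, -0.001, -0.0], [8.0, 0.0, -0.0, -0.001, -0.001, -0.0], [8.0, 0.0, -0.0, -0.001, -0.001, -0.0], [8.0, 0.0, -0.0, -0.001, -0.001, -0.0]]
```

View pics/v5.png

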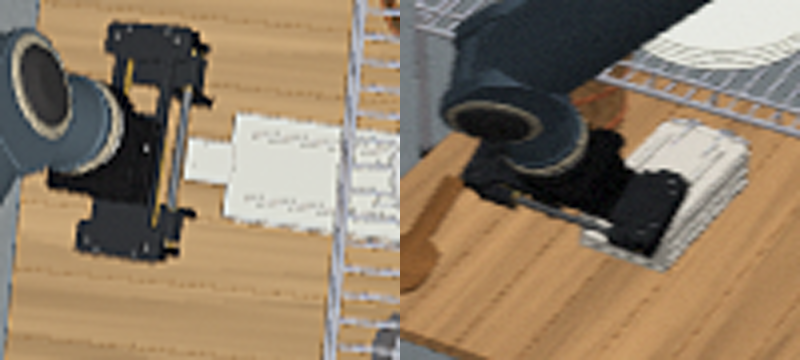

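The picture shows the fingers straddling the tab: finger rows about 100 and 213, tab centre about 160 in the crop. Now I'll descend and close.

Call:
{"method": "servo_tool", "body": {
  "deltas": [8,0,0,0,0,0,8,0,0,0,0,0,8,0,0,0,0,0,8,0,0,0,0,0,8,0,0,0,0,0,0,0,0,0,0,0]
}}

```text
clock: 4.32
eef_pos: [0.5155, -0.205, 0.0689]
tcp_rot: [-89.9, 60.1, -99.7]
wrist_force: [0.4, 0.4, 0.4]
opening: 0.0871
```

```bash
python3 -c "
from h import *
rep()"
```

```text
4.33 tcp [ 0.5155 -0.205   0.0689] grasp [ 0.5159 -0.2026  0.0732] tilt 29.9 tz [ 0.986 -0.169  0.   ] F [0.4 0.4 0.4] open 0.0871 q [-25.  35.  35. 117.  18.  37. -19.]
```

Call:
{"method": "servo_tool", "body": {
  "deltas": [0,0,0,0,0,0,0,0,0,0,0,0,0,0,0,0,0,0,0,0,0,0,0,0,0,0,0,0,0,0],
  "hand": 0,
  "force": 20
}}

```text
clock: 4.95
eef_pos: [0.5163, -0.2046, 0.0694]
tcp_rot: [-89.8, 60.1, -99.5]
wrist_force: [0.6, 0.1, 0.4]
opening: 0.0449
```

```bash
python3 -c "
from h import *
rep()
r=rot(30); s=ctrl.get_state()
print(r.inv().apply(F).round(3))"
```

```text
4.95 tcp [ 0.5163 -0.2046  0.0694] grasp [ 0.5167 -0.2022  0.0738] tilt 29.9 tz [ 0.986 -0.168  0.002] F [0.6 0.1 0.4] open 0.0449 q [-25.  35.  35. 117.  18.  37. -19.]
[-0.5    0.866 -0.   ]
```

Call:
{"method": "servo_tool", "body": {
  "deltas": [0,0,0,0,0,0,0,0,0,0,0,0,0,0,0,0,0,0,0,0,0,0,0,0]
}}

```text
clock: 5.45
eef_pos: [0.516, -0.2045, 0.0694]
tcp_rot: [-89.9, 60.1, -99.5]
wrist_force: [0.3, 0.8, -0.0]
opening: 0.0356
```

```bash
python3 -c "
from h import *
rep()"
```

```text
5.45 tcp [ 0.516  -0.2045  0.0694] grasp [ 0.5164 -0.2021  0.0738] tilt 29.9 tz [ 0.986 -0.168  0.001] F [ 0.3  0.8 -0. ] open 0.0356 q [-25.  35.  35. 117.  18.  37. -19.]
```

The grip is firm at 35.6 mm. Pulling along the press's +y now.

Call:
{"method": "servo_tool", "body": {
  "deltas": [-5,8.7,0,0,0,0,-6,10.4,0,0,0,0,-6,10.4,0,0,0,0,-6,10.4,0,0,0,0,-6,10.4,0,0,0,0]
}}

```text
clock: 6.08
eef_pos: [0.5249, -0.1459, 0.0697]
tcp_rot: [-90.0, 59.9, -99.9]
wrist_force: [-1.0, -3.1, 0.3]
opening: 0.0362
```

```bash
python3 -c "
from h import *
rep()"
```

```text
6.08 tcp [ 0.5249 -0.1459  0.0697] grasp [ 0.5253 -0.1435  0.074 ] tilt 30.1 tz [ 0.985 -0.172 -0.   ] F [-1.  -3.1  0.3] open 0.0362 q [-30.  35.  34. 116.  17.  41. -23.]
```

Call:
{"method": "servo_tool", "body": {
  "deltas": [-6,10.4,0,0,0,0,-6,10.4,0,0,0,0,-6,10.4,0,0,0,0,-6,10.4,0,0,0,0,-6,10.4,0,0,0,0,-6,10.4,0,0,0,0,-3,5.2,0,0,0,0,0,0,0,0,0,0]
}}

```text
clock: 7.08
eef_pos: [0.5395, -0.0618, 0.0693]
tcp_rot: [-90.0, 60.0, -99.8]
wrist_force: [-0.9, -1.9, -0.9]
opening: 0.036
```

Run:
```python
from h import *
rep()
t=grab('top','t2'); s=grab('side','s2')
a=cv2.resize(t[130:270,265:405],(400,400),interpolation=2); b=cv2.resize(s[140:290,220:370],(400,400),interpolation=2)
cv2.imwrite('pics/v6.png',np.hstack([a,b]))
```

```text
7.08 tcp [ 0.5395 -0.0618  0.0693] grasp [ 0.5399 -0.0594  0.0736] tilt 30.0 tz [ 0.986 -0.17  -0.   ] F [-0.9 -1.9 -0.9] open 0.036 q [-37.  36.  32. 113.  14.  46. -29.]
```

View pics/v6.png

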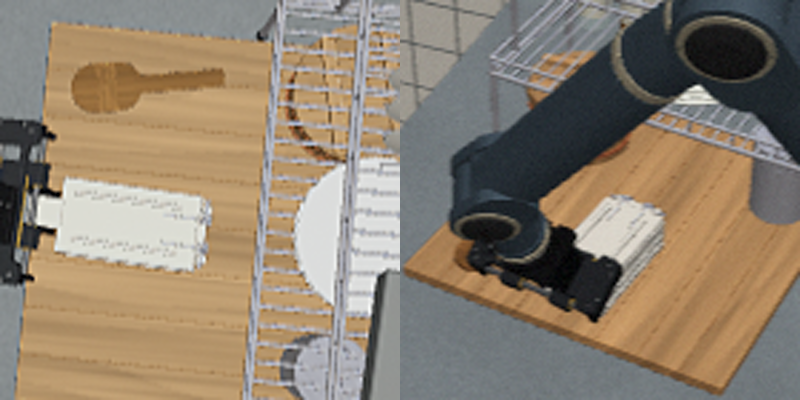

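The press is out: its rear edge is near crop (210,235), and the rail shows at 258 and is raised. By reckoning it is about 45 mm clear, still on the board, with the lid shut. Now I'll raise it along an arc about the hinge.

```bash
cat >> h.py <<'E'
H=np.array([.5399,-.0594,.0738])-.196*F
def arc(t1,n):
    s=ctrl.get_state(); r=R.from_euler('xyz',s['tcp_rot'],degrees=True); g=s['eef_pos']-.005*r.as_matrix()[:,0]; d=g-H
    print("lid now %.1f deg radius %.1f lateral %.1f mm"%(np.degrees(np.arctan2(d[2],d@F)),1e3*np.hypot(d[2],d@F),1e3*(d@X))); rep()
    t=np.radians(t1); rr=rot(30-t1)
    # rows: arc waypoints
    t0=np.arctan2(d[2],d@F); p=s['eef_pos']; rc=r; out=[]; rv=(r.inv()*rr).as_rotvec()
    for i in range(1,n+1):
        ti=t0+(t-t0)*i/n; rn=r*R.from_rotvec(rv*i/n)
        pn=H+.196*(np.cos(ti)*F+np.sin(ti)*Z)+.005*rn.as_matrix()[:,0]
        out.append(np.r_[rc.inv().apply(pn-p)*1000,rv/n]); p,rc=pn,rn
    print(np.array(out).round(3).tolist())
E
python3 -c "
from h import *
arc(18,4)"
```

```text
lid now -0.1 deg radius 196.0 lateral 0.0 mm
7.17 tcp [ 0.5395 -0.0619  0.0693] grasp [ 0.5399 -0.0594  0.0736] tilt 30.0 tz [ 0.985 -0.17  -0.   ] F [-0.3  0.   0.4] open 0.036 q [-37.  36.  32. 113.  14.  46. -29.]
[[-13.082, -7.826, -0.001, -0.002, -0.001, 0.079], [-13.075, -7.837, 0.009, -0.002, -0.001, 0.079], [-13.073, -7.84, 0.009, -0.002, -0.001, 0.079], [-13.071, -7.843, 0.007, -0.002, -0.001, 0.079]]
```

Call:
{"method": "servo_tool", "body": {
  "deltas": [-6.5,-4,0,0,0,0.04,-13,-8,0,0,0,0.08,-13,-8,0,0,0,0.08,-13,-8,0,0,0,0.08]
}}

```text
clock: 7.68
eef_pos: [0.538, -0.0666, 0.1238]
tcp_rot: [-90.2, 76.9, -99.8]
wrist_force: [-1.0, -0.4, -0.7]
opening: 0.0354
```

```bash
python3 -c "
from h import *
arc(40,6)"
```

```text
lid now 16.1 deg radius 197.5 lateral -0.7 mm
7.67 tcp [ 0.538  -0.0666  0.1238] grasp [ 0.5382 -0.0654  0.1286] tilt 13.1 tz [ 0.986 -0.166 -0.001] F [-1.  -0.4 -0.7] open 0.0354 q [-24.  25.  25. 113.   4.  47. -13.]
[[-10.906, -8.056, 0.733, -0.001, -0.0, 0.067], [-11.635, -6.752, 0.004, -0.001, -0.0, 0.067], [-11.619, -6.777, 0.005, -0.001, -0.0, 0.067], [-11.604, -6.802, 0.005, -0.001, -0.0, 0.067], [-11.589, -6.827, 0.004, -0.001, -0.0, 0.067], [-11.574, -6.851, 0.003, -0.001, -0.0, 0.067]]
```

Call:
{"method": "servo_tool", "body": {
  "deltas": [-11,-8,0.5,0,0,0.067,-11.6,-6.9,0,0,0,0.067,-11.6,-6.9,0,0,0,0.067,-11.6,-6.9,0,0,0,0.067,-11.6,-6.9,0,0,0,0.067,-11.6,-6.9,0,0,0,0.067]
}}

```text
clock: 8.43
eef_pos: [0.5296, -0.108, 0.2029]
tcp_rot: [87.4, 78.7, 77.8]
wrist_force: [-0.4, -1.0, -3.9]
opening: 0.0359
```

```bash
python3 -c "
from h import *
arc(60,6)"
```

```text
lid now 42.7 deg radius 197.7 lateral -2.4 mm
8.43 tcp [ 0.5296 -0.108   0.2029] grasp [ 0.5293 -0.109   0.2078] tilt -11.2 tz [ 0.986 -0.167  0.009] F [-0.4 -1.  -3.9] open 0.0359 q [ -2.  17.  18. 109. -20.  57.  18.]
[[-7.382, -6.552, 2.444, -0.0, 0.002, 0.055], [-8.325, -5.054, 0.073, -0.0, 0.002, 0.055], [-8.347, -5.02, 0.056, -0.0, 0.002, 0.055], [-8.369, -4.985, 0.04, -0.0, 0.002, 0.055], [-8.391, -4.95, 0.023, -0.0, 0.002, 0.055], [-8.413, -4.915, 0.007, -0.0, 0.002, 0.055]]
```

Call:
{"method": "servo_tool", "body": {
  "deltas": [0,0,1,0,0,0,0,0,1,0,0,0]
}}

```text
clock: 8.68
eef_pos: [0.5306, -0.1108, 0.204]
tcp_rot: [86.8, 78.8, 76.9]
wrist_force: [-0.7, -0.2, -2.9]
opening: 0.0355
```

Run:
```python
from h import *
arc(59,6)
t=grab('top','t3'); s=grab('side','s3')
a=cv2.resize(t[130:270,265:405],(400,400),interpolation=2); b=cv2.resize(s[140:290,220:370],(400,400),interpolation=2)
cv2.imwrite('pics/v7.png',np.hstack([a,b]))
```

```text
lid now 43.4 deg radius 196.6 lateral -0.9 mm
8.68 tcp [ 0.5306 -0.1108  0.204 ] grasp [ 0.5304 -0.1118  0.2089] tilt -11.2 tz [ 0.985 -0.172  0.011] F [-0.7 -0.2 -2.9] open 0.0355 q [ -2.  17.  19. 109. -20.  57.  18.]
[[-7.102, -5.12, 1.015, -0.001, 0.002, 0.052], [-7.447, -4.597, 0.098, -0.001, 0.002, 0.052], [-7.478, -4.55, 0.076, -0.001, 0.002, 0.052], [-7.509, -4.502, 0.054, -0.001, 0.002, 0.052], [-7.539, -4.454, 0.032, -0.001, 0.002, 0.052], [-7.569, -4.406, 0.01, -0.001, 0.002, 0.052]]
```

View pics/v7.png

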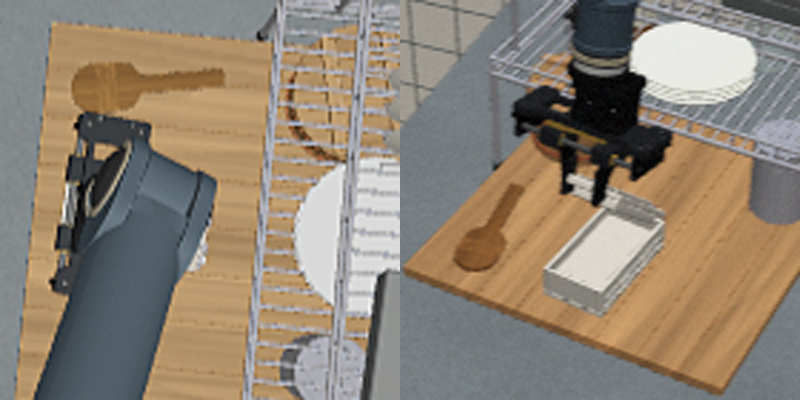

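The picture shows the lid up about 43°, the mould open and level, and the tub, caddy and paddle unmoved. Continuing to 60°.

Call:
{"method": "servo_tool", "body": {
  "deltas": [-7,-5,1,0,0,0.055,-7.5,-4.6,0.3,0,0,0.055,-7.5,-4.6,0.3,0,0,0.055,-7.5,-4.5,0.3,0,0,0.055,-7.5,-4.5,0.3,0,0,0.055]
}}

```text
clock: 9.4
eef_pos: [0.5275, -0.1377, 0.2307]
tcp_rot: [89.0, 62.8, 80.2]
wrist_force: [-1.7, -0.2, -1.8]
opening: 0.036
```

```bash
python3 -c "
from h import *
arc(60,2)"
```

```text
lid now 54.7 deg radius 197.8 lateral 0.5 mm
9.4 tcp [ 0.5275 -0.1377  0.2307] grasp [ 0.5271 -0.14    0.2351] tilt -27.2 tz [ 0.988 -0.155  0.008] F [-1.7 -0.2 -1.8] open 0.036 q [ 11.  20.  17. 105. -34.  69.  35.]
[[-7.184, -5.871, -0.546, 0.005, 0.002, 0.024], [-7.911, -4.456, -0.018, 0.005, 0.002, 0.024]]
```

Call:
{"method": "servo_tool", "body": {
  "deltas": [-7,-5.5,-0.4,0.005,0.002,0.024,-8,-4.5,0,0.005,0.002,0.024,0,0,0,0,0,0,0,0,0,0,0,0]
}}

```text
clock: 9.9
eef_pos: [0.5257, -0.151, 0.2396]
tcp_rot: [90.1, 59.9, 81.1]
wrist_force: [-0.9, 1.5, -1.3]
opening: 0.0357
```

Run:
```python
from h import *
arc(60,1)
t=grab('top','t4'); s=grab('side','s4')
a=cv2.resize(t[130:270,265:405],(400,400),interpolation=2); b=cv2.resize(s[140:290,220:370],(400,400),interpolation=2)
cv2.imwrite('pics/v8.png',np.hstack([a,b]))
```

```text
lid now 59.3 deg radius 197.7 lateral 0.8 mm
9.9 tcp [ 0.5257 -0.151   0.2396] grasp [ 0.5253 -0.1535  0.2439] tilt -30.1 tz [ 0.988 -0.157 -0.001] F [-0.9  1.5 -1.3] open 0.0357 q [ 13.  21.  17. 104. -36.  72.  37.]
[[-1.086, -2.632, -0.837, 0.004, -0.004, -0.002]]
```

View pics/v8.png

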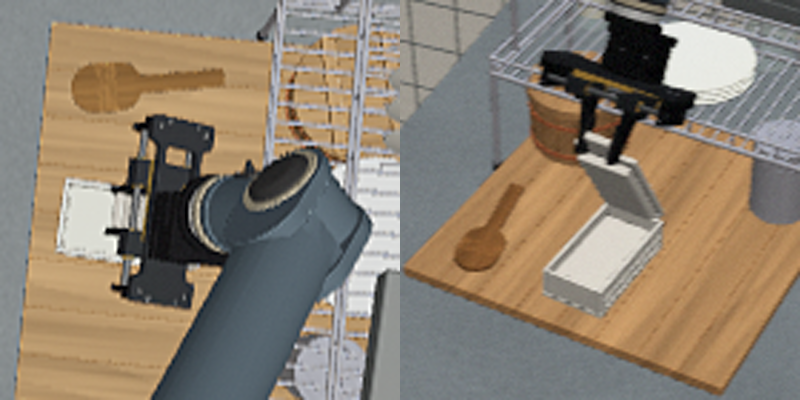

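Run:
```python
from h import *
c=lambda x,y:(220+(x-400)/2.667,140+y/2.667)
P=ray('side',[c(546,266),c(600,290),c(664,218)],.068); print("rim front-left, front-right, rear-right",P[:,:2].round(4), np.linalg.norm(P[0]-P[1]),np.linalg.norm(P[1]-P[2]))
n=np.array([.111,.994]); rail=np.array([.482,-.302]); rear=H[:2]-.007*F[:2]
for k in(-.045,.045): print("rear corner ahead of rail",((rear+k*X[:2]-rail)@n).round(4))
print("seen rear-right ahead of rail",((P[2,:2]-rail)@n).round(4))
d=lambda A,B,m:cv2.absdiff(cv2.imread(A),cv2.imread(B))
for n_ in('side',):
    D=cv2.absdiff(cv2.imread('pics/s4.png'),cv2.imread('pics/side0.png')).max(2)
    for nm,b in dict(paddle=(225,230,270,265),bowl=(215,300,262,340)).items(): print(nm,(D[b[1]:b[3],b[0]:b[2]]>40).sum())
D=cv2.absdiff(cv2.imread('pics/t4.png'),cv2.imread('pics/top0.png')).max(2)
for nm,b in dict(paddle=(285,145,350,172),tub=(365,140,395,180),caddy=(362,245,395,275),cup=(170,255,205,285),bento=(392,225,437,292),bowl=(170,185,208,222)).items(): print(nm,(D[b[1]:b[3],b[0]:b[2]]>40).sum())
```

```text
rim front-left, front-right, rear-right [[ 0.5771 -0.0973]
 [ 0.494  -0.0806]
 [ 0.4661 -0.249 ]] 0.08480995208318566 0.17071561876997438
rear corner ahead of rail 0.0472
rear corner ahead of rail 0.0425
seen rear-right ahead of rail 0.0509
paddle 0
bowl 0
paddle 17
tub 0
caddy 69
cup 0
bento 0
bowl 0
```

Run:
```python
from h import *
D=cv2.absdiff(cv2.imread('pics/t3.png'),cv2.imread('pics/top0.png')).max(2); print("caddy t3",(D[245:275,362:395]>40).sum())
arc(60,1); print(ctrl.close_job())
```

```text
caddy t3 0
lid now 59.4 deg radius 197.8 lateral 0.8 mm
10.0 tcp [ 0.5256 -0.151   0.2397] grasp [ 0.5252 -0.1535  0.244 ] tilt -30.1 tz [ 0.988 -0.157 -0.001] F [ 1.2  1.6 -1.5] open 0.0356 q [ 13.  21.  17. 104. -36.  72.  37.]
[[-0.972, -2.61, -0.832, 0.004, -0.003, -0.002]]
the job is handed in; nothing more can be done
None
```

The job is handed in, at 10.0 s on the clock. I gripped the thumb tab and slid the press about 145 mm straight out with its lid shut. Then I raised the lid along an arc about its hinge and finished still holding it.

**Last checks:**
- **Lid angle:** 59.4° from the grip position, and the tool had turned with it by 60°. The grip was steady at 35.6 mm, with about 2–3 N at the wrist.
- **Clearance:** the rear of the press is about 43–50 mm in front of the rack's rail. Reckoning from the arm gave 43–47 mm and the side view gave 51 mm.
- **Standing:** the press looks flat on the board in the side view, with its front about 30 mm inside the board's edge.
- **Bystanders:** the tub, bento, cup and bowl showed no change against the first pictures, and the paddle showed none in the side view.

**Disagreements:**
- In the final top view, 69 pixels changed over the caddy and 17 over the paddle. The caddy showed none in the top view just before the last lift, so I take that as the arm or its shadow. I did not trace the paddle's 17.
- I did not compare the plates numerically; they looked unmoved in the side view.
- The grip radius read 197.8 mm against the 196 mm I planned with. That is within measuring error.
- One 11-row move was refused as too long, with no effect.

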